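Put the plug gauges back in their fitted case

ROBOT

A 6-joint arm with a two-finger parallel gripper is mounted at the origin on the work surface. World frame = base frame: x ahead of the robot, y to its left, z up, the work surface at z = 0. Lengths are in mm, angles in rad, forces in N, time in s.
With the tool pointing down it reaches from about 275 to 825 mm from the base axis. Payload 4.9 kg.
Tool frame: the origin (TCP) lies midway between the tips of the shut fingers; the grasp point (between the pads) lies r.hold_point_z behind it (r.hold_point_z is the distance from the TCP to the grasp point, in mm); z points along the fingers, y is the line along which they close (so a half turn about z gives the same grasp; the last joint's range is limited). The gripper opens to 85 mm and grips with 20 to 120 N. Pads are 22 mm wide; open, the fingers measure 114 mm over their backs; the gripper's body (76 mm by 85 mm) begins 54 mm behind the grasp point. The pads swing forward as they close: fully open they stand 13 mm farther back than shut.
Start: joints at [-1.428, 0.326, -0.193, 1.052, 0, 1.437], TCP at [150.315, -529.078, 231.281] pointing down, gripper open.
Joint ranges: [-2.65, 2.65], [-0.97, 1.79], [-1.3, 1.35], [-1.93, 2.1], [-1.47, 1.37], [-3.14, 3.14]. Speed limits (rad/s): [2.57, 2.57, 3.14, 3.14, 3.14, 3.14].

INTERFACE

Orientations are given as a unit quaternion [x, y, z, w].
In Python, from bench import readout, imaging, r gives the robot as it stands.
- The arm moves only by the tool servo_tool, never from a script. Its argument "rows" is a list of rows, each a list of 7 numbers: the shift along the tool's x, y, z scaled (see below), then the turn, a rotation vector about the tool's x, y, z scaled (see below), then the closure, from 0 (fully open) to 1 (shut). A call has 1 to 8 rows; each row shifts and turns the commanded pose from where the row before left it, along the tool's axes as they then stand; what a row does not reach is not made up. The controller multiplies each number of a shift by 0.04 m and each number of a turn by 5 degrees. A row lasts 1/12 s, in which the tool goes at most 41.7 mm and 7.16 degrees, less where a joint would pass 70% of its speed; a pose out of reach is approached as far as the arm can. A call with a number of a shift or a turn outside -1 to 1 is refused whole. A call with a gripper value outside its range is refused whole. The fingers move at their own pace and stop on an object; the grip force is fixed at half the most. Time passes only in rows, so rows that do not move let the fingers close. It gives the time, the measured TCP pose, the force, the opening and the grip force at its end, in the units of the state.
- readout.read_state(): the state, without advancing time (a new reading comes with each control period).
- imaging.snapshot(name): name is "scene" or "top"; returns a dict with "img" (480x640x3 uint8, red, green, blue), "depth" (480x640 float32, mm along the optical axis (not along the pixel's ray), 0 where there is no reading), "fx", "fy", "cx", "cy" (pixels), "k1" (the pictures are not rectified: a ray, as slopes to the right and down, at radius r is drawn at 1 + k1 r^2 times it, then the intrinsics apply), "rvec" (rotation vector, rad) and "tvec" (3), from world to camera coordinates, as OpenCV has them. Camera axes: x right, y down, z forward; pixel columns grow to the right and rows downward; lengths in mm; the calibration is good to about 2 mm. A picture is of the moment at which its call begins.
- r.close_job(): hands the job in; it is judged then, once.
The state is a dict: "time_s": time; "joints": joint angles; "qd": joint speeds; "joint_torque": joint torques, N m; "tool_pos": TCP position; "eef_rot": TCP orientation; "force": force on the tool from outside, world axes, zero at the start; "torque": the same for the moment, N m; "finger_gap": opening from 0.0 (shut) to 1.0 (fully open); "grasp_force": force on a finger pad.
Only numpy, scipy, OpenCV 4.12 (cv2) and the standard library are available. Lean on these libraries where they do the work, as an engineer would, in place of code of your own. Each camera call takes 0.05 s, during which the arm holds its last target. There are 200 camera calls.

TASK

Put the three plug gauges (knurled brass handles with a straight steel plug on top) back into the wooden case, each standing upright on the floor of the round well that suits its size: the thinnest in the smallest well, the middle one in the middle well, the thickest in the largest. Set them in without dropping them or tipping them over. Leave the look-alikes, the bare handle without a plug and the handle with a cone-shaped point, and the oil bottle standing where they are.

Things in the scene. Friction and masses are not known exactly. Their poses are not given: they have to be found in the camera images.
- gauge_small: plug gauge standing upright on the bench: knurled brass cylindrical handle 20 mm in diameter and 62 mm tall, with a bright steel cylindrical measuring plug 10 mm in diameter on top (80 mm tall in all). Origin: centre of its underside; z up along its axis. It belongs in the smallest well
- gauge_medium: plug gauge standing upright on the bench: knurled brass cylindrical handle 34 mm in diameter and 62 mm tall, with a bright steel cylindrical measuring plug 18 mm in diameter on top (80 mm tall in all). Origin: centre of its underside; z up along its axis. It belongs in the middle well
- gauge_large: plug gauge standing upright on the bench: knurled brass cylindrical handle 48 mm in diameter and 62 mm tall, with a bright steel cylindrical measuring plug 30 mm in diameter on top (80 mm tall in all). Origin: centre of its underside; z up along its axis. It belongs in the largest well
- well_small: square grey insert (76 x 76 x 22 mm) fixed in the case, with one round blind well 36 mm in diameter and 16 mm deep. Origin: centre of the insert's underside, on the well's axis; well floor 6 mm above the origin, top face 22 mm above it
- well_medium: square grey insert (76 x 76 x 22 mm) fixed in the case, with one round blind well 50 mm in diameter and 16 mm deep. Origin: centre of the insert's underside, on the well's axis; well floor 6 mm above the origin, top face 22 mm above it
- well_large: square grey insert (76 x 76 x 22 mm) fixed in the case, with one round blind well 64 mm in diameter and 16 mm deep. Origin: centre of the insert's underside, on the well's axis; well floor 6 mm above the origin, top face 22 mm above it
- case: fixed shallow open wooden case, 94 mm (x) by 252 mm (y) by 28 mm tall, walls 7 mm, inner floor 6 mm up; the three inserts stand in it in a row along its y axis at 78 mm pitch, in any order, their tops level with its rim. Its lid lies open flat on the bench along its +x side (94 x 252 mm, 12 mm tall). Origin: centre of the tray's underside
- bare_handle: look-alike, stays where it is: knurled brass handle 34 mm in diameter and 62 mm tall with no plug, only a dark bore in its flat top. Origin: centre of its underside
- cone_centre: look-alike, stays where it is: knurled brass handle 48 mm in diameter and 62 mm tall with a pointed steel cone (42 mm wide at its foot) on top, 88 mm in all. Origin: centre of its underside
- oil_bottle: bystander, stays where it is: white plastic bottle 44 mm in diameter, 100 mm tall with a black cap. Origin: centre of its underside

How it is judged (in metres and radians):
At the end, for the whole second after the job is handed in: Each gauge is released and at rest in its own well: axis within 11 mm of the well axis, underside on the well floor (under 10 mm above the insert underside), upright within 0.12 rad. Bare handle, cone centre and bottle upright within 0.12 rad and within 30 mm of their start (horizontal distance between gauge_small and well_small below 0.011 m and z of gauge_small in the frame of well_small below 0.01 m and angle between each of gauge_small, gauge_medium, gauge_large, bare_handle, cone_centre, oil_bottle's own z axis and vertical below 0.12 rad and linear speed of each of gauge_small, gauge_medium, gauge_large below 0.02 m/s and contact force between the fingers and gauge_small below 0.05 N and horizontal distance between gauge_medium and well_medium below 0.011 m and z of gauge_medium in the frame of well_medium below 0.01 m and contact force between the fingers and gauge_medium below 0.05 N and horizontal distance between gauge_large and well_large below 0.011 m and z of gauge_large in the frame of well_large below 0.01 m and contact force between the fingers and gauge_large below 0.05 N and distance of each of bare_handle, cone_centre, oil_bottle from where it was at the start of the episode below 0.03 m); the robot touches nothing.
It fails at once if a gauge is tipped over (more than 0.7 rad) (angle between any of gauge_small, gauge_medium, gauge_large's own z axis and vertical above 0.7 rad).
It fails at once if a gauge is dropped (falls faster than 0.6 m/s out of the fingers) ((linear speed of gauge_small above 0.6 m/s and contact force between the fingers and gauge_small below 0.05 N) or (linear speed of gauge_medium above 0.6 m/s and contact force between the fingers and gauge_medium below 0.05 N) or (linear speed of gauge_large above 0.6 m/s and contact force between the fingers and gauge_large below 0.05 N)).
It fails at once if a look-alike or the oil bottle is moved more than 40 mm (distance of any of bare_handle, cone_centre, oil_bottle from where it was at the start of the episode above 0.04 m).
It fails at once if a look-alike or the oil bottle is tipped over (more than 0.5 rad) (angle between any of bare_handle, cone_centre, oil_bottle's own z axis and vertical above 0.5 rad).
It also fails if it takes over 93 s, if anything falls off the work surface, if the arm or the gripper's body presses on something with over 40 N, if the wrist force passes 120 N, or if a joint passes its speed limit or range.

## Working session

There is one attempt and no reset: what is moved stays moved. The work goes in short steps, Python scripts to look and compute and a tool call to move; the robot and the scene stay as the last step left them, time stands still between calls to the robot, and variables do not carry over. Pictures are saved under pics/ and viewed, at most 14 in all, crops included, and the job is handed in when it is done.

Besides the shell and the picture viewer there is one more tool, called after ">>>" as name([rows], argument=value, ...), one row to a line, values as JSON. servo_tool: Moves the arm, as the interface text tells. Its arguments: {"type":"object","properties":{"rows":{"type":"array"}},"required":["rows"]}

```bash
mkdir -p pics; ls; python3 - <<'E'
from bench import readout, imaging, r
import cv2
print(readout.read_state(), r.hold_point_z)
for n in("top","scene"):
    s=imaging.snapshot(n); cv2.imwrite(f"pics/{n}0.png",s["img"][:,:,::-1]); print({k:v for k,v in s.items() if k not in("img","depth")})
E
```

```text
pics
{'time_s': 0.0, 'joints': array([-1.42822347e+00,  3.26925396e-01, -1.93626263e-01,  1.05197588e+00,
       -7.64868267e-06,  1.43660539e+00]), 'qd': array([ 0.00129185, -0.00051927,  0.0023617 ,  0.00024199,  0.00067749,
        0.00022687]), 'joint_torque': array([ 4.97925321e-04, -4.43397260e+01,  2.62441546e+01,  1.56933937e-02,
       -1.23887721e-04, -5.80071116e-06]), 'tool_pos': array([ 150.21260808, -528.47244712,  230.49580495]), 'eef_rot': array([ 9.90440123e-01,  1.37940614e-01, -7.45200735e-06, -8.65580295e-04]), 'force': array([ 0.69727301, -0.14422634, -1.40396306]), 'torque': array([ 0.01641081, -0.01119982, -0.0381033 ]), 'grasp_force': 0.0, 'finger_gap': 0.9984571509364584} 18.700000000000003
{'fx': 553.6140619482409, 'fy': 553.6140619482409, 'cx': 316.2816509230705, 'cy': 231.62225027613644, 'k1': -0.140657445092839, 'rvec': array([ 2.18154782, -2.12190705,  0.13346483]), 'tvec': array([  -5.40710514,  541.52417412, 1012.00673606])}
{'fx': 553.6968011957698, 'fy': 553.6968011957698, 'cx': 316.6846451102662, 'cy': 239.5083982092154, 'k1': -0.15466758139356926, 'rvec': array([ 1.76718601,  1.43582619, -0.72502121]), 'tvec': array([-107.78198071, -256.53215294, 1379.37889168])}
```

View pics/top0.png

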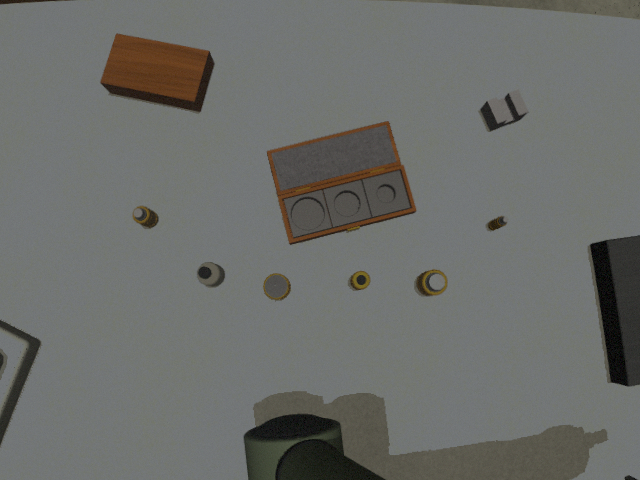

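View pics/scene0.png

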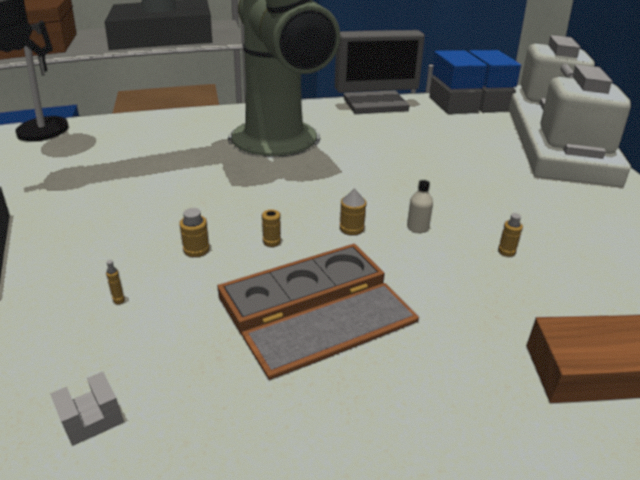

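Top view: medium gauge at (145,216), bottle (210,274), cone (277,287), bare handle (361,281), large gauge (433,282), small gauge (497,223). The wells are large (308,213), medium (347,203) and small (386,193). The scene view confirms these identities.

```bash
cat > h.py <<'E'
import numpy as np, cv2
from scipy.spatial.transform import Rotation as R
def K(s): return np.array([[s["fx"],0,s["cx"]],[0,s["fy"],s["cy"]],[0,0,1]]), np.array([s["k1"],0,0,0,0])
def rays(s,uv):
    k,d=K(s); n=cv2.undistortPoints(np.float64(uv).reshape(-1,1,2),k,d).reshape(-1,2)
    M=cv2.Rodrigues(s["rvec"])[0]
    return -M.T@s["tvec"], np.c_[n,np.ones(len(n))]@M   # unit-depth rays
def plane(s,uv,z):
    c,d=rays(s,uv); return c+d*((z-c[2])/d[:,2])[:,None]
def cloud(s):
    v,u=np.mgrid[:480,:640]; c,d=rays(s,np.c_[u.ravel(),v.ravel()])
    return (c+d*s["depth"].reshape(-1,1)).reshape(480,640,3)
def proj(s,p):
    k,d=K(s); return cv2.projectPoints(np.float64(p).reshape(-1,3),s["rvec"],s["tvec"],k,d)[0].reshape(-1,2)
E
python3 - <<'E'
from h import *
from bench import imaging
s=imaging.snapshot("top"); P=cloud(s)
np.set_printoptions(precision=1,suppress=True)
ob=dict(med=(145,216),bottle=(210,274),cone=(277,287),bare=(361,281),large=(433,282),small=(497,223))
g=s["depth"]>0
print("table z",np.median(P[330:370,150:500,2]))
for n,(u,v) in ob.items():
    w=np.zeros((480,640),bool); w[v-25:v+26,u-25:u+26]=1
    for lo,hi in((45,70),(72,110)):
        m=w&g&(P[...,2]>lo)&(P[...,2]<hi); q=P[m]
        if len(q)>3:
            vv,uu=np.nonzero(m); (c,rad)=cv2.minEnclosingCircle(np.c_[uu,vv].astype(np.float32))
            z=np.median(q[:,2]); print(n,lo,len(q),"med z",z,"depth ctr",q.mean(0)[:2],(q.min(0)+q.max(0))[:2]/2,np.ptp(q,axis=0)[:2],"circ",np.array(c),rad,plane(s,[c],z)[0][:2])
# wells: floor at z=12 via depth
w=np.zeros((480,640),bool); w[160:245,270:415]=1
m=(w&g&(P[...,2]<20)&(P[...,2]>7)).astype(np.uint8)
n,lab,st,ce=cv2.connectedComponentsWithStats(m)
for i in range(1,n):
    if st[i,4]>40: print("floor",st[i],ce[i],plane(s,[ce[i]],12)[0],np.median(P[lab==i],axis=0))
a=s["img"][120:300,110:520,::-1]; a=cv2.convertScaleAbs(a,alpha=1.8)
cv2.imwrite("pics/c1.png",cv2.resize(a[0:135,140:310],None,fx=4.4,fy=4.4,interpolation=2))
b=[cv2.resize(cv2.convertScaleAbs(s["img"][v-22:v+23,u-22:u+23,::-1],alpha=1.8),(260,260),interpolation=0) for u,v in ob.values()]
cv2.imwrite("pics/c2.png",np.vstack([np.hstack(b[:3]),np.hstack(b[3:])]))
E
```

```text
table z 0.7991771436616091
med 45 189 med z 62.14169379229884 depth ctr [559.8 335.2] [561.9 339.9] [32.4 32.6] circ [141.7 214.8] 9.6032133102417 [560.8 338.3]
med 72 77 med z 80.17384310580042 depth ctr [562.4 339.6] [562.4 339.9] [16.9 15.7] circ [138.1 212.5] 4.925860404968262 [562.3 339.4]
bottle 45 189 med z 64.8348410378527 depth ctr [453.5 199.4] [455.1 205.8] [42.7 42.1] circ [208.9 273.5] 12.145245552062988 [454.9 203.9]
bottle 72 224 med z 92.4367041689863 depth ctr [454.9 203.2] [456.2 205.4] [34.6 29.2] circ [207.  272.5] 9.552586555480957 [455.2 201.8]
cone 45 330 med z 64.20801086520572 depth ctr [436.  79.] [436.2  80.3] [47.7 47.8] circ [276.2 286. ] 13.280696868896484 [436.   79.4]
cone 72 175 med z 77.51403018189808 depth ctr [436.   79.7] [435.8  80.1] [28.8 26.7] circ [276. 286.] 8.24631118774414 [435.5  78.8]
bare 45 273 med z 62.433359159127804 depth ctr [451.9 -74.3] [452.2 -74.8] [31.6 33.4] circ [360.8 279.9] 9.436748504638672 [451.4 -74.3]
large 45 338 med z 62.63045361930443 depth ctr [ 449.4 -205.9] [ 451.  -209.7] [48.  49.2] circ [433.8 282.4] 13.632152557373047 [ 450.  -208.5]
large 72 228 med z 80.53629272797963 depth ctr [ 450.6 -209.2] [ 450.3 -209.5] [29.1 29.1] circ [436.2 281.7] 8.629011154174805 [ 450.6 -209.1]
small 45 87 med z 61.8695255603418 depth ctr [ 566.9 -333.9] [ 567.7 -336.7] [18.6 17. ] circ [499.9 220.9] 6.389157295227051 [ 567.7 -334.2]
small 72 24 med z 80.07306259945068 depth ctr [ 568.7 -337.1] [ 568.9 -337.9] [7.8 8.3] circ [504.5 219. ] 2.6926822662353516 [ 568.6 -337. ]
floor [ 270  160  131   36 2643] [320.  171.7] [663.3   5.7  12. ] [665.9  15.7  13.2]
floor [377 185  19  18 249] [385.9 193.3] [ 623.7 -124.2   12. ] [ 623.8 -124.2   13.1]
floor [334 191  26  25 491] [346.8 203.3] [601.6 -48.   12. ] [601.8 -48.2  12.7]
floor [291 198  34  32 816] [307.5 213.5] [579.5  27.8  12. ] [579.3  27.7  12.6]
```

View pics/c1.png

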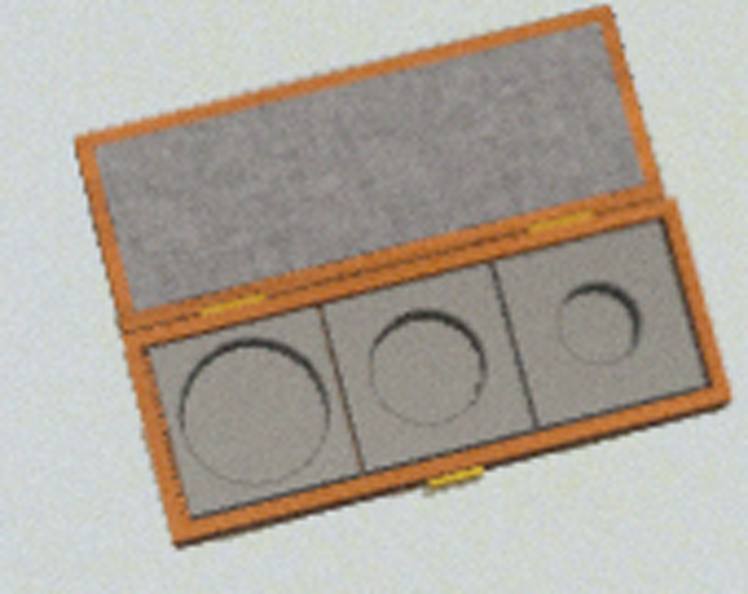

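View pics/c2.png

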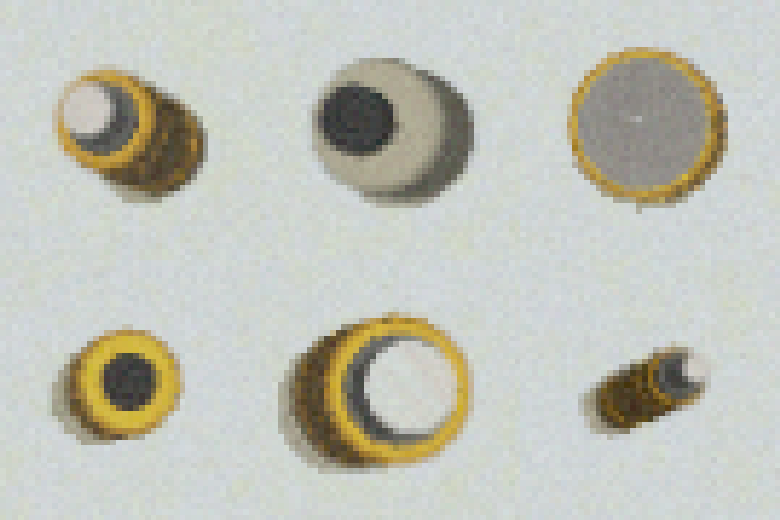

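>>> servo_tool([
  [0,0,0,0,0,-1,0],
  [0,0,0,0,0,-1,0],
  [0,0,0,0,0,-1,0],
  [0,0,0,0,0,-1,0],
  [0,0,0,0,0,-1,0],
  [0,0,0,0,0,-1,0],
  [0,0,0,0,0,-1,0],
  [0,0,0,0,0,-1,0],
])

```text
time_s: 0.82
tool_pos: [150.3, -528.8, 230.9]
eef_rot: [0.883, 0.47, 0.0, -0.0]
force: [0.3, 1.4, 1.6]
finger_gap: 1.001
grasp_force: 0.0
```

>>> servo_tool([
  [0,0,0,0,0,-1,0],
  [0,0,0,0,0,-1,0],
  [0,0,0,0,0,-1,0],
  [0,0,0,0,0,-1,0],
  [0,0,0,0,0,-1,0],
  [0,0,0,0,0,-1,0],
  [0,0,0,0,0,-1,0],
  [0,0,0,0,0,-1,0],
])

```text
time_s: 1.48
tool_pos: [150.3, -528.8, 230.9]
eef_rot: [0.668, 0.744, 0.0, -0.0]
force: [0.2, 0.2, 0.2]
finger_gap: 0.997
grasp_force: 0.0
```

>>> servo_tool([
  [0,0,0,0,0,-1,0],
  [0,0,0,0,0,-1,0],
  [0,0,0,0,0,0,0],
])

```text
time_s: 1.73
tool_pos: [150.3, -528.8, 231.0]
eef_rot: [0.602, 0.798, 0.0, -0.0]
force: [-0.3, -0.6, -0.1]
finger_gap: 1.001
grasp_force: 0.0
```

>>> servo_tool([
  [0.11,0.71,0.142,0,0,0,0],
  [0.11,0.71,0.142,0,0,0,0],
  [0.11,0.71,0.142,0,0,0,0],
  [0.11,0.71,0.142,0,0,0,0],
  [0.11,0.71,0.142,0,0,0,0],
  [0.11,0.71,0.142,0,0,0,0],
  [0.11,0.71,0.142,0,0,0,0],
  [0.11,0.71,0.142,0,0,0,0],
])

```text
time_s: 2.4
tool_pos: [360.4, -432.3, 185.4]
eef_rot: [0.604, 0.797, 0.0, -0.0]
force: [0.5, 0.0, -0.4]
finger_gap: 0.998
grasp_force: 0.0
```

>>> servo_tool([
  [0.11,0.71,0.142,0,0,0,0],
  [0.11,0.71,0.142,0,0,0,0],
  [0.11,0.71,0.142,0,0,0,0],
  [0.11,0.71,0.142,0,0,0,0],
  [0.11,0.71,0.142,0,0,0,0],
  [0.11,0.71,0.142,0,0,0,0],
  [0.11,0.71,0.142,0,0,0,0],
  [0.11,0.71,0.142,0,0,0,0],
])

```text
time_s: 3.07
tool_pos: [569.3, -336.3, 139.8]
eef_rot: [0.604, 0.797, -0.0, -0.0]
force: [0.1, 0.4, -0.4]
finger_gap: 1.002
grasp_force: 0.0
```

>>> servo_tool([
  [0,0,0,0,0,0,0],
  [0,0,0,0,0,0,0],
  [0,0,0,0,0,0,0],
])

```text
time_s: 3.32
tool_pos: [567.7, -337.1, 140.0]
eef_rot: [0.603, 0.798, -0.0, -0.001]
force: [0.5, 0.4, 0.3]
finger_gap: 1.003
grasp_force: 0.0
```

>>> servo_tool([
  [0,0.025,0.5,0,0,0,0],
  [0,0,0.5,0,0,0,0],
  [0,0,0.5,0,0,0,0],
  [0,0,0.5,0,0,0,0],
  [0,0,0.4,0,0,0,0],
  [0,0,0.3,0,0,0,0],
  [0,0,0.25,0,0,0,0],
  [0,0,0,0,0,0,0],
])

```text
time_s: 3.98
tool_pos: [567.4, -336.7, 20.6]
eef_rot: [0.603, 0.797, -0.0, -0.002]
force: [-0.5, -0.6, 0.1]
finger_gap: 0.998
grasp_force: 0.0
```

>>> servo_tool([
  [0,0,0,0,0,0,0.3],
  [0,0,0,0,0,0,0.5],
  [0,0,0,0,0,0,0.6],
  [0,0,0,0,0,0,0.7],
  [0,0,0,0,0,0,0.75],
  [0,0,0,0,0,0,0.8],
  [0,0,0,0,0,0,0.9],
  [0,0,0,0,0,0,1],
])

```text
time_s: 4.65
tool_pos: [569.6, -337.1, 23.2]
eef_rot: [0.603, 0.798, -0.0, 0.001]
force: [-1.2, 0.6, 5.4]
finger_gap: 0.219
grasp_force: 58.4
```

>>> servo_tool([
  [0,0,0,0,0,0,1],
  [0,0,0,0,0,0,1],
  [0,0,0,0,0,0,1],
  [0,0,0,0,0,0,1],
])

```text
time_s: 4.98
tool_pos: [569.5, -337.2, 23.2]
eef_rot: [0.603, 0.798, 0.0, 0.001]
force: [-0.2, 0.9, 5.1]
finger_gap: 0.216
grasp_force: 58.4
```

>>> servo_tool([
  [0,0,-0.2,0,0,0,1],
  [0,0,-0.4,0,0,0,1],
  [0,0,-0.6,0,0,0,1],
  [0,0,-0.6,0,0,0,1],
  [0,0,-0.6,0,0,0,1],
  [0,0,-0.3,0,0,0,1],
  [0,0,0,0,0,0,1],
  [0,0,0,0,0,0,1],
])

```text
time_s: 5.65
tool_pos: [569.2, -337.0, 130.3]
eef_rot: [0.603, 0.798, 0.0, 0.0]
force: [-0.0, 0.4, -1.1]
finger_gap: 0.223
grasp_force: 58.5
```

>>> servo_tool([
  [0.3,0.17,0,0,0,0,1],
  [0.6,0.34,0,0,0,0,1],
  [0.7,0.4,0,0,0,0,1],
  [0.8,0.46,0,0,0,0,1],
  [0.8,0.46,0,0,0,0,1],
  [0.7,0.4,0,0,0,0,1],
  [0.6,0.34,0,0,0,0,1],
  [0.29,0.18,0,0,0,0,1],
])

```text
time_s: 6.32
tool_pos: [621.5, -117.5, 128.2]
eef_rot: [0.601, 0.799, 0.0, -0.002]
force: [-1.2, 0.4, -1.0]
finger_gap: 0.217
grasp_force: 58.6
```

>>> servo_tool([
  [0,0,0,0,0,0,1],
  [0,0,0,0,0,0,1],
  [0,0,0,0,0,0,1],
])

```text
time_s: 6.57
tool_pos: [621.9, -123.0, 129.4]
eef_rot: [0.603, 0.798, -0.001, -0.001]
force: [-0.3, 0.0, -0.9]
finger_gap: 0.214
grasp_force: 58.6
```

```bash
python3 - <<'E'
from bench import imaging
import cv2,numpy as np
o=[]
for n,(a,b,c,d) in dict(top=(120,270,270,470),scene=(190,340,130,330)).items():
    s=imaging.snapshot(n); o.append(cv2.resize(cv2.convertScaleAbs(s["img"][a:b,c:d,::-1],alpha=1.4),(400,300)))
cv2.imwrite("pics/p1.png",np.hstack(o))
E
```

```text
(no output)
```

View pics/p1.png

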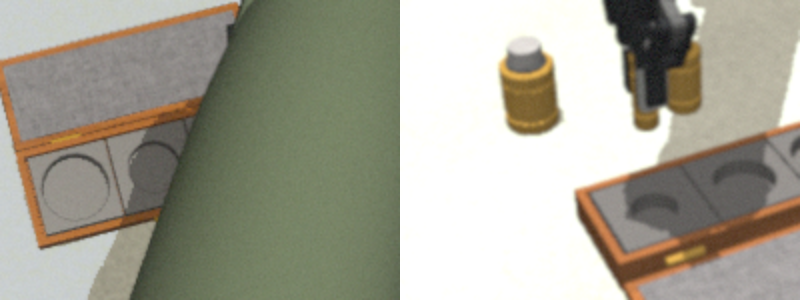

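The small gauge hangs upright between the pads in the scene crop, at about (645,100), above the small well at (655,205). Next I lower it.

>>> servo_tool([
  [0,0.03,0.4,0,0,0,1],
  [0,0,0.5,0,0,0,1],
  [0,0,0.5,0,0,0,1],
  [0,0,0.4,0,0,0,1],
  [0,0,0.25,0,0,0,1],
  [0,0,0.15,0,0,0,1],
  [0,0,0,0,0,0,1],
  [0,0,0,0,0,0,1],
])

```text
time_s: 7.33
tool_pos: [624.0, -122.8, 42.8]
eef_rot: [0.603, 0.798, 0.0, 0.0]
force: [-0.3, -0.0, -1.6]
finger_gap: 0.22
grasp_force: 58.6
```

>>> servo_tool([
  [0,0,0.03,0,0,0,1],
  [0,0,0.03,0,0,0,1],
  [0,0,0.03,0,0,0,1],
  [0,0,0,0,0,0,1],
  [0,0,0,0,0,0,1],
])

```text
time_s: 7.75
tool_pos: [623.9, -122.2, 39.0]
eef_rot: [0.603, 0.798, 0.0, 0.0]
force: [-0.2, -0.1, -1.0]
finger_gap: 0.217
grasp_force: 58.6
```

>>> servo_tool([
  [0,0,0.03,0,0,0,1],
  [0,0,0.03,0,0,0,1],
  [0,0,0.02,0,0,0,1],
  [0,0,0,0,0,0,1],
  [0,0,0,0,0,0,1],
])

```text
time_s: 8.17
tool_pos: [623.6, -122.2, 35.5]
eef_rot: [0.603, 0.798, -0.0, -0.0]
force: [0.3, -0.1, -1.0]
finger_gap: 0.219
grasp_force: 58.6
```

>>> servo_tool([
  [0,0,0.02,0,0,0,1],
  [0,0,0.02,0,0,0,1],
  [0,0,0,0,0,0,1],
  [0,0,0,0,0,0,1],
])

```text
time_s: 8.5
tool_pos: [623.9, -122.3, 35.1]
eef_rot: [0.603, 0.798, 0.0, 0.0]
force: [-3.4, 1.0, 6.2]
finger_gap: 0.218
grasp_force: 59.2
```

>>> servo_tool([
  [0,0,0,0,0,0,0.75],
  [0,0,0,0,0,0,0.7],
  [0,0,0,0,0,0,0.6],
  [0,0,0,0,0,0,0.5],
  [0,0,0,0,0,0,0.3],
  [0,0,0,0,0,0,0.2],
  [0,0,0,0,0,0,0.1],
  [0,0,0,0,0,0,0.1],
])

```text
time_s: 9.17
tool_pos: [623.7, -122.2, 33.9]
eef_rot: [0.603, 0.798, -0.0, -0.0]
force: [-0.1, 0.2, 0.6]
finger_gap: 0.905
grasp_force: 0.0
```

>>> servo_tool([
  [0,0,-0.2,0,0,0,0],
  [0,0,-0.5,0,0,0,0],
  [0,0,-0.6,0,0,0,0],
  [0,0,-0.6,0,0,0,0],
  [0,0,-0.6,0,0,0,0],
  [0,0,-0.3,0,0,0,0],
  [0,0,0,0,0,0,0],
  [0,0,0,0,0,0,0],
])

```text
time_s: 9.83
tool_pos: [624.3, -122.3, 147.0]
eef_rot: [0.603, 0.798, 0.0, 0.001]
force: [0.3, 0.6, -0.4]
finger_gap: 1.003
grasp_force: 0.0
```

>>> servo_tool([
  [0.4,0.06,0,0,0,0,0],
  [0.7,0.1,0,0,0,0,0],
  [0.8,0.12,0,0,0,0,0],
  [0.8,0.12,0,0,0,0,0],
  [0.8,0.12,0,0,0,0,0],
  [0.8,0.12,0,0,0,0,0],
  [0.8,0.12,0,0,0,0,0],
  [0.8,0.12,0,0,0,0,0],
])

```text
time_s: 10.5
tool_pos: [591.1, 116.6, 144.3]
eef_rot: [0.603, 0.798, -0.001, -0.001]
force: [0.5, 0.0, -0.2]
finger_gap: 0.994
grasp_force: 0.0
```

>>> servo_tool([
  [0.8,0.12,0,0,0,0,0],
  [0.8,0.12,0,0,0,0,0],
  [0.8,0.12,0,0,0,0,0],
  [0.8,0.12,0,0,0,0,0],
  [0.8,0.11,0,0,0,0,0],
  [0.8,0.1,0,0,0,0,0],
  [0.55,0.07,0,0,0,0,0],
  [0.28,0.03,0,0,0,0,0],
])

```text
time_s: 11.17
tool_pos: [559.4, 342.8, 144.1]
eef_rot: [0.601, 0.799, -0.001, -0.001]
force: [-0.4, -0.5, -0.7]
finger_gap: 1.001
grasp_force: 0.0
```

>>> servo_tool([
  [0,0,0,0,0,0,0],
  [0,0,0,0,0,0,0],
  [0,0,0,0,0,0,0],
  [0,0,0,0,0,0,0],
])

```text
time_s: 11.5
tool_pos: [562.2, 338.1, 145.8]
eef_rot: [0.604, 0.797, -0.0, -0.0]
force: [-0.1, -0.3, -0.1]
finger_gap: 0.998
grasp_force: 0.0
```

```bash
cat > w.py <<'E'
from h import *
from bench import imaging
np.set_printoptions(precision=1,suppress=True)
s=imaging.snapshot("top"); P=cloud(s)
for n,c in dict(small=(623,-123.1),med=(601.1,-47.5),large=(579.2,27.7),M=(562.4,339.6),L=(450.5,-209.2)).items():
    m=(np.hypot(P[...,0]-c[0],P[...,1]-c[1])<26)&(s["depth"]>0)
    for lo,hi in((83,100),(66,82)):
        q=P[m&(P[...,2]>lo)&(P[...,2]<hi)]
        if len(q)>3: print(n,lo,len(q),(q.min(0)+q.max(0))/2,q.mean(0),np.ptp(q,axis=0))
E
python3 w.py
```

```text
small 83 23 [ 623.8 -122.5   90.9] [ 623.4 -122.7   90.9] [ 9.   7.2 12. ]
small 66 62 [ 623.3 -121.9   75.7] [ 621.2 -121.6   75. ] [20.2 16.6 12.2]
M 83 7 [560.5 342.4  84. ] [560.3 342.3  83.8] [11.   7.7  1.9]
M 66 82 [562.4 338.8  74. ] [561.7 338.1  75.8] [21.1 19.4 15.9]
L 83 19 [ 450.9 -211.4   84.5] [ 452.2 -210.7   83.9] [23.3 18.7  2.9]
L 66 204 [ 452.6 -210.6   74. ] [ 450.3 -208.3   77.7] [39.9 38.6 16. ]
```

>>> servo_tool([
  [0.03,0.01,0.4,0,0,0,0],
  [0,0,0.6,0,0,0,0],
  [0,0,0.6,0,0,0,0],
  [0,0,0.6,0,0,0,0],
  [0,0,0.4,0,0,0,0],
  [0,0,0.3,0,0,0,0],
  [0,0,0.18,0,0,0,0],
  [0,0,0,0,0,0,0],
])

```text
time_s: 12.22
tool_pos: [561.4, 339.9, 21.4]
eef_rot: [0.603, 0.798, -0.001, -0.001]
force: [0.4, 0.4, 0.4]
finger_gap: 0.999
grasp_force: 0.0
```

>>> servo_tool([
  [0,0,0,0,0,0,0.2],
  [0,0,0,0,0,0,0.35],
  [0,0,0,0,0,0,0.45],
  [0,0,0,0,0,0,0.52],
  [0,0,0,0,0,0,0.58],
  [0,0,0,0,0,0,0.65],
  [0,0,0,0,0,0,0.8],
  [0,0,0,0,0,0,1],
])

```text
time_s: 12.88
tool_pos: [562.5, 341.3, 23.7]
eef_rot: [0.603, 0.798, 0.001, 0.0]
force: [-0.4, -0.7, 5.9]
finger_gap: 0.384
grasp_force: 59.3
```

>>> servo_tool([
  [0,0,0,0,0,0,1],
  [0,0,0,0,0,0,1],
  [0,0,0,0,0,0,1],
  [0,0,0,0,0,0,1],
])

```text
time_s: 13.22
tool_pos: [562.6, 341.3, 23.7]
eef_rot: [0.603, 0.798, 0.001, 0.0]
force: [-0.1, -0.4, 5.3]
finger_gap: 0.381
grasp_force: 59.3
```

>>> servo_tool([
  [0,0,-0.2,0,0,0,1],
  [0,0,-0.4,0,0,0,1],
  [0,0,-0.6,0,0,0,1],
  [0,0,-0.6,0,0,0,1],
  [0,0,-0.6,0,0,0,1],
  [0,0,-0.3,0,0,0,1],
  [0,0,0,0,0,0,1],
])

```text
time_s: 13.8
tool_pos: [563.8, 341.8, 134.1]
eef_rot: [0.603, 0.798, 0.002, 0.001]
force: [0.9, 0.1, -0.8]
finger_gap: 0.388
grasp_force: 59.7
```

>>> servo_tool([
  [-0.3,-0.05,0,0,0,0,1],
  [-0.5,-0.09,0,0,0,0,1],
  [-0.7,-0.13,0,0,0,0,1],
  [-0.7,-0.13,0,0,0,0,1],
  [-0.7,-0.13,0,0,0,0,1],
  [-0.7,-0.13,0,0,0,0,1],
  [-0.7,-0.13,0,0,0,0,1],
  [-0.7,-0.13,0,0,0,0,1],
])

```text
time_s: 14.47
tool_pos: [579.4, 136.2, 128.4]
eef_rot: [0.603, 0.798, -0.002, -0.001]
force: [-0.3, 0.4, -0.8]
finger_gap: 0.384
grasp_force: 59.7
```

>>> servo_tool([
  [-0.7,-0.13,0,0,0,0,1],
  [-0.7,-0.13,0,0,0,0,1],
  [-0.7,-0.13,0,0,0,0,1],
  [-0.7,-0.13,0,0,0,0,1],
  [-0.7,-0.13,0,0,0,0,1],
  [-0.6,-0.1,0,0,0,0,1],
  [-0.3,-0.05,0,0,0,0,1],
  [-0.19,0,0,0,0,0,1],
])

```text
time_s: 15.13
tool_pos: [599.1, -48.8, 128.9]
eef_rot: [0.604, 0.797, -0.001, -0.001]
force: [-0.6, 0.4, -1.9]
finger_gap: 0.381
grasp_force: 59.7
```

>>> servo_tool([
  [0,0,0,0,0,0,1],
  [0,0,0,0,0,0,1],
  [0,0,0,0,0,0,1],
  [0,0,0,0,0,0,1],
])

```text
time_s: 15.47
tool_pos: [600.4, -45.5, 130.6]
eef_rot: [0.602, 0.798, 0.0, -0.0]
force: [-0.6, 0.2, -0.7]
finger_gap: 0.384
grasp_force: 59.7
```

>>> servo_tool([
  [-0.03,0.01,0.4,0,0,0,1],
  [0,0,0.5,0,0,0,1],
  [0,0,0.5,0,0,0,1],
  [0,0,0.4,0,0,0,1],
  [0,0,0.25,0,0,0,1],
  [0,0,0.2,0,0,0,1],
  [0,0,0,0,0,0,1],
  [0,0,0,0,0,0,1],
])

```text
time_s: 16.13
tool_pos: [601.5, -47.5, 41.0]
eef_rot: [0.603, 0.798, 0.0, -0.0]
force: [0.5, 0.1, -1.8]
finger_gap: 0.382
grasp_force: 59.7
```

>>> servo_tool([
  [0,0,0.03,0,0,0,1],
  [0,0,0.03,0,0,0,1],
  [0,0,0,0,0,0,1],
  [0,0,0,0,0,0,1],
])

```text
time_s: 16.47
tool_pos: [601.7, -48.0, 38.9]
eef_rot: [0.603, 0.798, 0.0, 0.0]
force: [-0.5, -0.3, -2.0]
finger_gap: 0.382
grasp_force: 59.7
```

>>> servo_tool([
  [0.02,0,0.03,0,0,0,1],
  [0,0,0.03,0,0,0,1],
  [0,0,0.02,0,0,0,1],
  [0,0,0,0,0,0,1],
  [0,0,0,0,0,0,1],
])

```text
time_s: 16.88
tool_pos: [601.3, -47.1, 35.7]
eef_rot: [0.603, 0.798, 0.0, 0.0]
force: [-1.5, 0.3, 4.0]
finger_gap: 0.384
grasp_force: 60.6
```

>>> servo_tool([
  [0,0,0.02,0,0,0,1],
  [0,0,0,0,0,0,1],
  [0,0,0,0,0,0,1],
])

```text
time_s: 17.13
tool_pos: [601.3, -47.2, 35.7]
eef_rot: [0.603, 0.798, 0.0, 0.0]
force: [-3.5, 0.5, 9.7]
finger_gap: 0.381
grasp_force: 61.2
```

>>> servo_tool([
  [0,0,0,0,0,0,0.58],
  [0,0,0,0,0,0,0.53],
  [0,0,0,0,0,0,0.45],
  [0,0,0,0,0,0,0.35],
  [0,0,0,0,0,0,0.2],
  [0,0,0,0,0,0,0.1],
  [0,0,0,0,0,0,0.05],
  [0,0,0,0,0,0,0],
])

```text
time_s: 17.8
tool_pos: [601.2, -47.1, 34.3]
eef_rot: [0.603, 0.798, -0.0, -0.0]
force: [-0.6, -0.1, 0.8]
finger_gap: 0.998
grasp_force: 0.0
```

>>> servo_tool([
  [0,0,-0.2,0,0,0,0],
  [0,0,-0.5,0,0,0,0],
  [0,0,-0.6,0,0,0,0],
  [0,0,-0.6,0,0,0,0],
  [0,0,-0.6,0,0,0,0],
  [0,0,-0.3,0,0,0,0],
  [0,0,0,0,0,0,0],
  [0,0,0,0,0,0,0],
])

```text
time_s: 18.47
tool_pos: [601.7, -47.2, 147.3]
eef_rot: [0.603, 0.798, 0.0, 0.001]
force: [-0.7, -0.2, -0.2]
finger_gap: 1.006
grasp_force: 0.0
```

>>> servo_tool([
  [-0.2,-0.34,0,0,0,0,0],
  [-0.4,-0.65,0,0,0,0,0],
  [-0.45,-0.75,0,0,0,0,0],
  [-0.45,-0.75,0,0,0,0,0],
  [-0.45,-0.75,0,0,0,0,0],
  [-0.4,-0.65,0,0,0,0,0],
  [-0.31,-0.5,0,0,0,0,0],
  [-0.2,-0.35,0,0,0,0,0],
])

```text
time_s: 19.13
tool_pos: [447.4, -209.8, 144.9]
eef_rot: [0.604, 0.797, -0.0, -0.001]
force: [-0.5, 0.1, 0.5]
finger_gap: 1.004
grasp_force: 0.0
```

>>> servo_tool([
  [0,0,0,0,0,0,0],
  [0,0,0,0,0,0,0],
  [0,0,0,0,0,0,0],
  [0,0,0,0,0,0,0],
])

```text
time_s: 19.47
tool_pos: [450.4, -208.2, 145.9]
eef_rot: [0.602, 0.798, 0.0, -0.0]
force: [0.9, -0.3, 0.6]
finger_gap: 1.0
grasp_force: 0.0
```

```bash
python3 w.py
```

```text
small 83 25 [ 623.6 -122.5   88.8] [ 623.  -122.7   90.6] [ 9.2  6.7 10.8]
small 66 62 [ 623.3 -122.8   74.4] [ 620.9 -121.8   74.6] [19.5 15.7 15.1]
med 83 83 [601.2 -47.1  90.9] [600.6 -47.3  92.1] [17.5 16.1 13.1]
med 66 182 [601.  -48.2  73.7] [598.7 -47.7  74.5] [33.9 31.6 14.5]
L 83 22 [ 450.9 -206.1   84. ] [ 450.  -207.4   83.9] [23.4 18.2  1.7]
L 66 171 [ 451.6 -205.1   74. ] [ 449.7 -205.2   77. ] [38.4 31.9 15.9]
```

>>> servo_tool([
  [-0.02,0.01,0.4,0,0,0,0],
  [0,0,0.6,0,0,0,0],
  [0,0,0.6,0,0,0,0],
  [0,0,0.6,0,0,0,0],
  [0,0,0.4,0,0,0,0],
  [0,0,0.3,0,0,0,0],
  [0,0,0.22,0,0,0,0],
  [0,0,0,0,0,0,0],
])

```text
time_s: 20.18
tool_pos: [450.0, -208.3, 19.9]
eef_rot: [0.602, 0.798, -0.0, -0.001]
force: [0.3, 0.0, 0.3]
finger_gap: 1.003
grasp_force: 0.0
```

>>> servo_tool([
  [0,0,0,0,0,0,0.1],
  [0,0,0,0,0,0,0.2],
  [0,0,0,0,0,0,0.3],
  [0,0,0,0,0,0,0.36],
  [0,0,0,0,0,0,0.42],
  [0,0,0,0,0,0,0.5],
  [0,0,0,0,0,0,0.7],
  [0,0,0,0,0,0,1],
])

```text
time_s: 20.85
tool_pos: [451.4, -209.9, 22.5]
eef_rot: [0.603, 0.798, 0.0, 0.001]
force: [1.1, 1.6, 5.5]
finger_gap: 0.55
grasp_force: 61.0
```

>>> servo_tool([
  [0,0,0,0,0,0,1],
  [0,0,0,0,0,0,1],
  [0,0,0,0,0,0,1],
  [0,0,0,0,0,0,1],
])

```text
time_s: 21.18
tool_pos: [451.4, -209.9, 22.6]
eef_rot: [0.603, 0.798, 0.0, 0.001]
force: [-0.0, 0.9, 6.1]
finger_gap: 0.547
grasp_force: 61.0
```

>>> servo_tool([
  [0,0,-0.2,0,0,0,1],
  [0,0,-0.4,0,0,0,1],
  [0,0,-0.6,0,0,0,1],
  [0,0,-0.6,0,0,0,1],
  [0,0,-0.6,0,0,0,1],
  [0,0,-0.4,0,0,0,1],
  [0,0,0,0,0,0,1],
])

```text
time_s: 21.77
tool_pos: [452.2, -210.7, 136.9]
eef_rot: [0.603, 0.798, 0.0, 0.003]
force: [1.3, -0.7, -4.6]
finger_gap: 0.548
grasp_force: 62.6
```

>>> servo_tool([
  [0.2,0.2,0,0,0,0,1],
  [0.4,0.39,0,0,0,0,1],
  [0.5,0.48,0,0,0,0,1],
  [0.5,0.48,0,0,0,0,1],
  [0.5,0.48,0,0,0,0,1],
  [0.5,0.48,0,0,0,0,1],
  [0.5,0.48,0,0,0,0,1],
  [0.5,0.48,0,0,0,0,1],
])

```text
time_s: 22.43
tool_pos: [543.7, -30.9, 131.4]
eef_rot: [0.603, 0.798, -0.001, -0.002]
force: [-0.3, -0.4, -4.7]
finger_gap: 0.548
grasp_force: 62.8
```

>>> servo_tool([
  [0.5,0.5,0,0,0,0,1],
  [0.4,0.4,0,0,0,0,1],
  [0.23,0.23,0,0,0,0,1],
  [0.1,0.1,0,0,0,0,1],
  [0,0,0,0,0,0,1],
  [0,0,0,0,0,0,1],
  [0,0,0,0,0,0,1],
])

```text
time_s: 23.02
tool_pos: [577.8, 26.6, 133.1]
eef_rot: [0.603, 0.797, -0.001, -0.0]
force: [-0.5, -0.3, -5.0]
finger_gap: 0.549
grasp_force: 62.9
```

>>> servo_tool([
  [0.01,0.03,0.4,0,0,0,1],
  [0,0,0.5,0,0,0,1],
  [0,0,0.5,0,0,0,1],
  [0,0,0.4,0,0,0,1],
  [0,0,0.25,0,0,0,1],
  [0,0,0.2,0,0,0,1],
  [0,0,0,0,0,0,1],
  [0,0,0,0,0,0,1],
])

```text
time_s: 23.68
tool_pos: [579.8, 27.8, 43.8]
eef_rot: [0.603, 0.798, -0.0, 0.0]
force: [0.6, 0.7, -4.7]
finger_gap: 0.549
grasp_force: 62.9
```

>>> servo_tool([
  [0,0,0.03,0,0,0,1],
  [0,0,0.03,0,0,0,1],
  [0,0,0.03,0,0,0,1],
  [0,0,0,0,0,0,1],
  [0,0,0,0,0,0,1],
])

```text
time_s: 24.1
tool_pos: [579.8, 28.4, 40.2]
eef_rot: [0.603, 0.798, 0.0, 0.0]
force: [0.1, 0.0, -4.5]
finger_gap: 0.548
grasp_force: 62.9
```

>>> servo_tool([
  [-0.02,-0.01,0.03,0,0,0,1],
  [0,0,0.03,0,0,0,1],
  [0,0,0.03,0,0,0,1],
  [0,0,0.02,0,0,0,1],
  [0,0,0,0,0,0,1],
  [0,0,0,0,0,0,1],
])

```text
time_s: 24.6
tool_pos: [579.5, 27.4, 35.5]
eef_rot: [0.603, 0.798, -0.0, -0.0]
force: [0.4, 0.1, -5.1]
finger_gap: 0.547
grasp_force: 62.9
```

>>> servo_tool([
  [0,0,0.03,0,0,0,1],
  [0,0,0,0,0,0,1],
  [0,0,0,0,0,0,1],
])

```text
time_s: 24.85
tool_pos: [579.7, 27.4, 34.6]
eef_rot: [0.603, 0.798, 0.0, 0.0]
force: [0.2, -0.3, -2.7]
finger_gap: 0.544
grasp_force: 63.2
```

Contact begins at the expected height, so I press down slightly and release.

>>> servo_tool([
  [0,0,0.02,0,0,0,1],
  [0,0,0,0,0,0,1],
  [0,0,0,0,0,0,0.42],
  [0,0,0,0,0,0,0.38],
  [0,0,0,0,0,0,0.3],
  [0,0,0,0,0,0,0.2],
  [0,0,0,0,0,0,0.1],
  [0,0,0,0,0,0,0],
])

```text
time_s: 25.52
tool_pos: [579.7, 27.4, 33.6]
eef_rot: [0.603, 0.798, 0.0, 0.0]
force: [0.2, -0.2, -0.0]
finger_gap: 0.992
grasp_force: 0.0
```

>>> servo_tool([
  [0,0,0,0,0,0,0],
  [0,0,0,0,0,0,0],
  [0,0,-0.2,0,0,0,0],
  [0,0,-0.5,0,0,0,0],
  [0,0,-0.6,0,0,0,0],
  [0,0,-0.6,0,0,0,0],
  [0,0,-0.6,0,0,0,0],
  [0,0,-0.6,0,0,0,0],
])

```text
time_s: 26.18
tool_pos: [579.4, 27.4, 159.4]
eef_rot: [0.603, 0.798, 0.0, 0.0]
force: [-0.2, 0.4, 0.1]
finger_gap: 0.998
grasp_force: 0.0
```

>>> servo_tool([
  [0,-0.7,-0.3,0,0,0,0],
  [0,-0.7,0,0,0,0,0],
  [0,-0.7,0,0,0,0,0],
  [0,-0.7,0,0,0,0,0],
  [0,-0.5,0,0,0,0,0],
  [0,0,0,0,0,0,0],
  [0,0,0,0,0,0,0],
])

```text
time_s: 26.77
tool_pos: [452.2, -8.8, 170.4]
eef_rot: [0.603, 0.798, 0.0, 0.0]
force: [1.3, -0.4, 0.7]
finger_gap: 0.996
grasp_force: 0.0
```

```bash
python3 w.py; python3 - <<'E'
from bench import imaging
import cv2
s=imaging.snapshot("scene"); cv2.imwrite("pics/f.png",cv2.resize(s["img"][150:390,90:540,::-1],None,fx=1.7,fy=1.7))
E
```

```text
small 83 27 [ 623.5 -122.2   89.2] [ 622.6 -122.5   90.9] [ 8.9  7.  12. ]
small 66 62 [ 623.2 -123.3   74. ] [ 621.  -121.9   74.3] [19.1 19.1 15.2]
med 83 85 [600.9 -47.2  89.5] [600.4 -47.4  92. ] [17.2 16.4 12.9]
med 66 144 [603.4 -48.1  75.5] [601.6 -48.3  75. ] [29.7 31.5 12.5]
```

View pics/f.png

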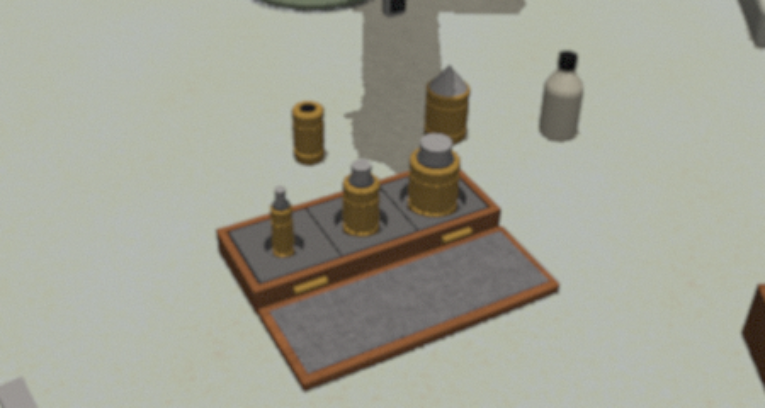

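All three gauges stand upright in their own wells (crop (283,220), (361,200), (434,180)). The bare handle, cone centre and bottle are still where they were.

```bash
python3 -c "
from bench import r
print(r.close_job())"
```

```text
the job is handed in; nothing more can be done
None
```

All three gauges are standing upright and released in their matching wells, the look-alikes and the bottle were left alone, and the job is handed in at about 27 s; the hand-in returned no verdict.

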